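# Load the keyed specimen and index the stage to the camera microscope

## Robot

A 6-joint arm with a two-finger parallel gripper is mounted at the origin on the work surface. World frame = base frame: x ahead of the robot, y to its left, z up, the work surface at z = 0. Lengths are in m, angles in degrees, forces in N, time in s.
With the tool pointing down it reaches from about 0.3 to 0.75 m from the base axis. Payload 8.5 kg.
Tool frame: the origin (TCP) lies at the very end of the fingers, on their centre line; the grasp point (between the pads) lies 19 mm behind it; x points along the fingers, y is the direction in which the jaws open and shut, and the axes are right-handed (so a half turn about x gives the same grasp; the last joint's range is limited). The gripper opens to 85 mm and grips with 20 to 120 N. Pads are 22 mm wide; open, the fingers measure 114 mm over their backs; the gripper's body (76 mm by 85 mm) begins 54 mm behind the grasp point. The pads swing forward as they close: fully open they stand 13 mm farther back than shut.
Start: joints at [-12.336, 21.807, 74.336, -0, 83.858, -12.336], TCP at [0.55, 0, 0.231] pointing down, gripper open.
Joint ranges: [-178.18, 178.18], [-50.72, 133.34], [12.68, 142.11], [-81.47, 261.47], [9.98, 163.14], [-165.26, 165.26]. Speed limits (degrees/s): [136.94, 136.94, 180, 180, 180, 180].

## Interface

Orientations are given as a 3x3 rotation matrix whose columns are the frame's x, y, z axes.
In Python, from rig import sensors, cams, env gives the robot as it stands.
- The arm moves only by the shell command python3 -m crank 'ROWS' [FORCE]. ROWS is a JSON object of lists of equal length, an entry for each row: "hand": the closure in counts, from 0 (fully open) to 255 (shut); "translation": the shift along the tool's x, y, z in m, a list of three; "dr": the turn, a rotation vector about the tool's x, y, z in rad, a list of three. A call has 1 to 5 rows; each row is the pose to reach, as a shift and turn from the pose commanded when the call began, along the tool's axes at that moment; what a row does not reach only later rows make up. A row lasts 1/10 s, in which the tool goes at most 50 mm and 8.59 degrees, less where a joint would pass 70% of its speed; a pose out of reach is approached as far as the arm can. A call with a gripper value outside its range is refused whole. The fingers move at their own pace and stop on an object; FORCE is the grip in N (left out, the last holds). Time passes only in rows, so rows that repeat a pose let the fingers close. It gives the time, the measured TCP pose, the force and the opening at its end, in the units of the state.
- sensors.observe(): the state, without advancing time (a new reading comes with each control period).
- cams.get_image(name): name is "scene" or "side" or "wrist"; returns (picture, depth): 480x640x3 uint8, blue, green, red; 480x640 float32, m along the optical axis (not along the pixel's ray), 0 where there is no reading.
- cams.calibration(name): a dict with "vertical_fov" (degrees; the focal length in pixels is half the picture's height over the tangent of half this angle, whatever the lens; pixels are square), "cx", "cy" (the principal point, pixels), "extrinsics" (4x4, takes a point from camera to world coordinates). Camera axes: x right, y down, z forward; pixel columns grow to the right and rows downward; lengths in m; the calibration is good to about 2 mm. A picture is of the moment at which its call begins: read the wrist's pose just before it. calibration takes no time and is no camera call; for the wrist camera it gives the pose at the moment of the call.
- env.close_job(): hands the job in, once; it reports no verdict.
The state is a dict: "time_s": time; "q": joint angles; "qvel": joint speeds; "joint_efforts": joint torques, N m; "position": TCP position; "tool_rot": TCP orientation; "ft_force": force on the tool from outside, world axes, zero at the start; "wrist_torque": the same for the moment, N m; "grip_width": finger opening in m.
Only numpy, scipy, OpenCV 4.12 (cv2) and the standard library are available. Lean on these libraries where they do the work, as an engineer would, in place of code of your own. Each camera call takes 0.05 s, during which the arm holds its last target. There are 200 camera calls.

## Task

Pick up the green specimen block and set it upright, fully down in the white tray of the blue sliding stage, with its black tab in the tray's slot, and let go of it. Then pull the red lock knob up, slide the stage one hole along the rail to the hole in front of the camera microscope (not the jar), and push the pin fully down into that hole. The pin floats up by itself when it is let go, so finish while still holding the knob pressed fully down; leave the jar, the wooden box and the blue-lidded tub where they stand.

Things in the scene. Friction and masses are not known exactly. Their poses are not given: they have to be found in the camera images.
- specimen_center (a point): Centre (half-way up) of the loose green specimen block, 40 (x) by 28 (y) by 46 mm high, about 90 g, standing upright on the table at any yaw. The point's axes are the block's: z up; +x to the face with the round glass window, -x to the face with the black tab. In the tray its lowest 12 mm are between the tray's walls.
- specimen_tab (a point): Centre of the block's black tab: 11 mm wide (y), 12 mm high from the block's underside, standing 8 mm out of the middle of the -x face. This point lies 24 mm to -x and 17 mm below the block's centre.
- rail: Aluminium index rail fixed to the table, 300 mm long along its own y axis, 36 mm wide (x), top 30 mm above the table; origin at its middle on the table, z up. Five 11 mm square holes in its top, at y = -100, -50, 0, 50 and 100 mm. Black caps at the ends reach to y = +-154 mm.
- stage (a joint): Position of the blue sliding stage along the rail's +y, m: 0 at the middle hole (start, locked), a hole at every 0.05, travel +-0.105. Slides with about 1.5 N friction once the pin is clear and stays where it is left. Stage 66 (y) by 52 (x) mm, top plate 39 mm above the table, with a steel collar of 22 mm diameter in its middle up to 59 mm.
- tray (a point): White tray fixed to the stage, 85 mm to the rail's +x side. Origin: centre of the pocket's floor, 18 mm above the table; axes parallel to the rail's. Pocket 44 (x) by 32 (y) mm inside, walls 4 mm thick, 12 mm high; the -x wall (towards the rail) has a slot 15 mm wide in its middle, open at the top, for the tab. The seated block has the tray's axes, same way round, its centre 23 mm above the origin.
- lock_pin (a joint): Lift of the lock pin, m: 0 = fully home in a hole (firm stop, 12 mm deep), 0.006 = where its spring floats it when nobody touches it (still locks the stage), above 0.012 = clear of the rail, the stage can slide, 0.020 = upper stop. The spring pulls back to 0.006 with 0.5 N per mm, both ways. Pin round-ended, 8 mm diameter, in 11 mm holes.
- lock_knob: Red knob on the pin, an upright cylinder of 28 mm diameter, 28 mm high, over the middle of the stage and of the rail's width. Origin at its centre, 79 mm + the pin's lift above the table (85 mm at the start). Below it only the 22 mm collar, down to the stage's top at 39 mm. Lifting it pulls the pin; pushed sideways while lifted it slides the stage.
- microscope: Camera microscope lying level on a black foot, fixed to the table: foot 90 by 66 mm, white barrel of 34 mm diameter along x, 48 mm high, lens towards the rail, top at 67 mm. Origin on the table under the barrel, about 205 mm to the rail's +x side and in front of the hole at y = +50 or -50 mm of the rail: the sign tells which hole is wanted.
- jar: Bystander: closed amber jar with a blue cap, 54 mm in diameter, 85 mm high, standing on the side of the other neighbouring hole. Origin at the centre of its underside.
- slide_box: Bystander: closed wooden box, 112 by 82 by 40 mm. Origin at the centre of its underside.
- tub: Bystander: small square tub with a blue lid, 76 by 76 by 41 mm. Origin at the centre of its underside.
Things that resemble listed ones, but are neither listed nor needed, are in the scene too. What is meant by the microscope is not yellow, and is the larger of those in its own colour. There is more than one size of the part that bears specimen_center; the job needs the smaller.

How it is judged (in metres and radians):
On the way, in this order (a step that is already met when the one before it is completed fails the run):
1. the block stands fully down in the tray, tab in the slot, let go, the stage still locked at the middle hole (x of specimen_center in the frame of tray between -0.0045 and 0.0045 m and y of specimen_center in the frame of tray between -0.0045 and 0.0045 m and z of specimen_center in the frame of tray between 0.02 and 0.026 m and angle between specimen_center's own z axis and vertical below 0.08 rad and x of specimen_tab in the frame of tray below -0.015 m and contact force between the fingers and specimen below 0.05 N and value of joint stage between -0.005 and 0.005 m), for 0.2 s.
2. the lock pin is pulled clear of the rail (value of joint lock_pin above 0.0115 m), for 0.05 s.
At the end, for the whole second after the job is handed in: The stage stands at the hole in front of the microscope (within 4 mm), the pin is within 2 mm of fully home there and the fingers still press on the knob with more than 1 N; the block is still seated in the tray (within 4.5 mm across and 3 mm in height, upright within 0.08 rad, tab in the slot) (((y of microscope in the frame of rail above 0 m and value of joint stage between 0.046 and 0.054 m) or (y of microscope in the frame of rail below 0 m and value of joint stage between -0.054 and -0.046 m)) and value of joint lock_pin below 0.002 m and contact force between the fingers and lock_knob above 1 N and velocity of joint stage between -0.01 and 0.01 m/s and x of specimen_center in the frame of tray between -0.0045 and 0.0045 m and y of specimen_center in the frame of tray between -0.0045 and 0.0045 m and z of specimen_center in the frame of tray between 0.02 and 0.026 m and angle between specimen_center's own z axis and vertical below 0.08 rad and x of specimen_tab in the frame of tray below -0.015 m); the arm keeps its last pose, push and grip.
It fails at once if the jar is pushed by more than 15 mm (distance of jar from where it was at the start of the episode above 0.015 m).
It fails at once if the wooden box is pushed by more than 15 mm (distance of slide_box from where it was at the start of the episode above 0.015 m).
It fails at once if the tub is pushed by more than 15 mm (distance of tub from where it was at the start of the episode above 0.015 m).
It also fails if it takes over 51 s, if anything falls off the work surface, if the arm or the gripper's body presses on something with over 40 N, if the wrist force passes 120 N, or if a joint passes its speed limit or range.

## Working session

There is one attempt and no reset: what is moved stays moved. The work goes in short steps, Python scripts to look and compute and a shell command to move; the robot and the scene stay as the last step left them, time stands still between calls to the robot, and variables do not carry over. Pictures are saved under pics/ and viewed, about 8 in all and at most 12, crops included, and the job is handed in when it is done.

```bash
ls; mkdir -p pics
cat > h.py <<'E'
import numpy as np, cv2
from rig import sensors, cams, env
def grab(n):
    c=cams.calibration(n); im,d=cams.get_image(n)
    f=240/np.tan(np.radians(c["vertical_fov"])/2); T=np.array(c["extrinsics"])
    v,u=np.mgrid[0:480,0:640]
    P=np.stack([(u-c["cx"])/f*d,(v-c["cy"])/f*d,d],-1)@T[:3,:3].T+T[:3,3]
    P[d==0]=np.nan
    return im,d,P,c
E
python3 - <<'E'
from h import *
for n in("scene","side"):
    im,d,P,c=grab(n); cv2.imwrite(f"pics/{n}0.png",im); np.savez(f"{n}0.npz",im=im,P=P); print(n,c)
s=sensors.observe(); print(s)
E
```

```text
pics
scene {'vertical_fov': 55.02551333662957, 'cx': 317.2959917001299, 'cy': 240.25798132933267, 'extrinsics': array([[-0.46942329,  0.44797958, -0.76089163,  1.37421353],
       [ 0.88262611,  0.26223188, -0.39013535,  0.39643923],
       [ 0.02475737, -0.85472144, -0.51849623,  0.57242688],
       [ 0.        ,  0.        ,  0.        ,  1.        ]])}
side {'vertical_fov': 48.957807684681825, 'cx': 310.8564262216869, 'cy': 243.97163270837552, 'extrinsics': array([[ 0.91352667, -0.27430712,  0.30037415,  0.32185516],
       [-0.40677393, -0.61964686,  0.67124715, -0.67129493],
       [ 0.00199802, -0.73538655, -0.67764492,  0.78934506],
       [ 0.        ,  0.        ,  0.        ,  1.        ]])}
{'time_s': 0.1, 'q': array([-1.23352057e+01,  2.18354802e+01,  7.43774721e+01,  3.17532199e-04,
        8.38569784e+01, -1.23370085e+01]), 'qvel': array([ 0.01075626, -0.17947247, -0.15518893,  0.05219163,  0.02964633,
        0.05343572]), 'joint_efforts': array([ 3.76895419e-03, -4.49219084e+01, -2.31655884e+01, -2.33104493e-04,
        3.63802450e-03,  7.57992581e-06]), 'position': array([5.49752526e-01, 5.87604785e-05, 2.30806275e-01]), 'tool_rot': array([[-1.19116707e-03,  9.99999290e-01,  3.07097933e-05],
       [ 2.66123609e-04,  3.10268119e-05, -9.99999964e-01],
       [-9.99999255e-01, -1.19115886e-03, -2.66160378e-04]]), 'ft_force': array([-0.11119812, -0.53812778,  0.089499  ]), 'wrist_torque': array([-0.02687647,  0.05845389,  0.06713693]), 'grip_width': 0.08557315080203845}
```

View pics/scene0.png

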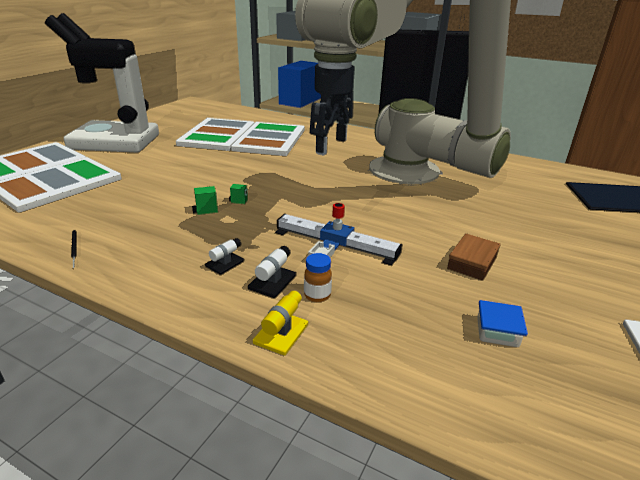

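View pics/side0.png

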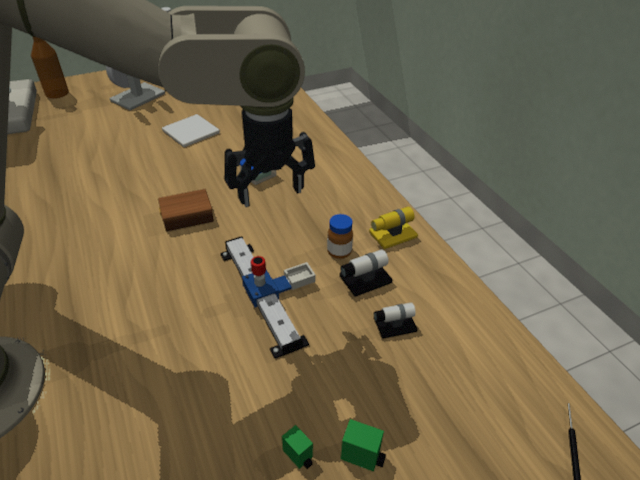

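The scene view shows two green blocks, a larger one at (205,200) and a smaller one at (239,194). It also shows a small white scope at (225,254), a large white one at (272,270) and a yellow one at (283,318). In the side view the small block is at (297,447), the large one at (362,445), the knob at (259,265), the tray at (300,274) and the large white scope at (366,270). I choose the small block and the large white scope. Next I measure them and make one close crop to check.

Run:
```python
from h import *
crops=[]
for n,boxes in(("scene",dict(small=(228,182,250,206),big=(190,184,220,216))),("side",dict(small=(280,426,316,470),big=(338,418,390,472)))):
    z=np.load(n+"0.npz"); im,P=z["im"],z["P"]; hsv=cv2.cvtColor(im,cv2.COLOR_BGR2HSV); H,S,V=[hsv[...,i].astype(int) for i in range(3)]
    green=(abs(H-65)<15)&(S>120)
    red=((H<6)|(H>174))&(S>170)&(V>90)
    blue=(abs(H-110)<12)&(S>120)
    def rep(name,m,minz=.004):
        q=P[m&(P[...,2]>minz)]
        if len(q)<5: print(n,name,len(q));return
        # top layer
        r=cv2.minAreaRect((q[:,:2]*1000).astype(np.float32))
        print(n,name,len(q),"rect c",np.round(r[0],1),"size",np.round(r[1],1),"ang",round(r[2],1),"z",np.round(np.percentile(q[:,2],[1,50,99])*1000,1))
    def box(b): m=np.zeros((480,640),bool); m[b[1]:b[3],b[0]:b[2]]=1; return m
    for k,b in boxes.items():
        rep(k,green&box(b)); 
        q=green&box(b); zt=np.nanpercentile(P[q][:,2],97); rep(k+" top",q&(P[...,2]>zt-.004))
        rep(k+" tab",(V<45)&box(b))
    kb=box((325,200,350,220) if n=="scene" else (248,254,270,276))
    rep("knob",red&kb); rep("knob top",red&kb&(P[...,2]>.095))
    x=P[...,0];y=P[...,1];zz=P[...,2]
    rb=box((275,210,405,262) if n=="scene" else (220,236,310,356))
    rep("railtop",rb&(abs(zz-.03)<.003)&(S<60))
    tb=box((305,236,345,262) if n=="scene" else (284,262,318,292))
    rep("tray",tb&(S<60)&(V>120),.012); rep("trayrim",tb&(S<60)&(V>120)&(abs(zz-.03)<.003))
    sb=box((245,243,298,298) if n=="scene" else (338,248,394,296))
    rep("scopefoot",sb&(V<60)&(zz<.025)); rep("barrel",sb&(S<60)&(V>120),.035)
    for nm,(u,v) in (dict(jar=(318,262),box=(475,245),tub=(502,315)) if n=="scene" else dict(jar=(341,224),box=(186,203))).items(): print(nm,np.round(P[v,u],3))
    b=(180,170,420,300) if n=="scene" else (265,410,405,480)
    crops.append(cv2.resize(im[b[1]:b[3],b[0]:b[2]],None,fx=3,fy=3,interpolation=cv2.INTER_CUBIC))
w=max(c.shape[1] for c in crops)
crops=[cv2.copyMakeBorder(c,0,0,0,w-c.shape[1],0) for c in crops]
cv2.imwrite("pics/crop.png",np.vstack(crops))
```

```text
scene small 281 rect c [ 462.2 -320.1] size [35.5 47.1] ang 20.8 z [ 4.4 30.  47. ]
scene small top 78 rect c [ 460.  -317.4] size [32.5 40.2] ang 15.1 z [42.7 45.3 47.4]
scene small tab 12 rect c [ 465.  -320.4] size [11.9 49.8] ang 15.4 z [ 4.2  9.1 32.6]
scene big 534 rect c [ 550.1 -357.6] size [43.4 53.9] ang 46.6 z [ 5.1 40.7 62.3]
scene big top 142 rect c [ 548.8 -357.5] size [41.7 52.1] ang 45.7 z [58.  60.6 62.6]
scene big tab 22 rect c [ 572.2 -379.5] size [15.9  8.1] ang 48.8 z [ 4.2 12.6 15.8]
scene knob 122 rect c [522.1   9.5] size [28.7 24.5] ang 29.0 z [ 74.4  89.5 101. ]
scene knob top 42 rect c [521.1   9.3] size [27.3 22.8] ang 25.8 z [ 95.3  98.4 101.3]
scene railtop 919 rect c [564.2  11.7] size [133.4 305.1] ang 2.6 z [27.2 29.6 32.1]
scene tray 196 rect c [578.8   6.4] size [98.5 49.9] ang 13.0 z [12.8 21.9 31.4]
scene trayrim 70 rect c [604.3  12.6] size [53.7 40.3] ang 1.6 z [27.6 29.3 31.5]
scene scopefoot 683 rect c [732.4 -34.6] size [91.5 66.5] ang 2.4 z [ 4.3 11.6 23. ]
scene barrel 499 rect c [731.8 -33.2] size [83.  32.4] ang 0.8 z [37.4 59.3 66.2]
jar
[... 502 characters left out ...]
ab 96 rect c [ 568.5 -379.6] size [18.4 10.7] ang 45.2 z [ 4.7 16.9 21.2]
side knob 63 rect c [517.1   7.9] size [23.3 24.1] ang 70.3 z [ 97.3 100.7 104.2]
side knob top 63 rect c [517.1   7.9] size [23.3 24.1] ang 70.3 z [ 97.3 100.7 104.2]
side railtop 1343 rect c [563.1   9.3] size [129.9 307.1] ang 1.6 z [27.3 31.5 33. ]
side tray 240 rect c [601.9  13.2] size [52.9 41.4] ang 2.3 z [17.3 29.8 34.2]
side trayrim 108 rect c [602.2  13.5] size [52.4 41.1] ang 3.3 z [28.2 31.4 33. ]
side scopefoot 750 rect c [727.4 -12.3] size [ 91. 112.] ang 1.5 z [ 4.8 13.3 23.1]
side barrel 321 rect c [732.3 -36.2] size [75.4 27.2] ang 0.8 z [55.9 64.5 68.6]
jar [0.715 0.056 0.086]
box [0.449 0.311 0.042]
```

View pics/crop.png

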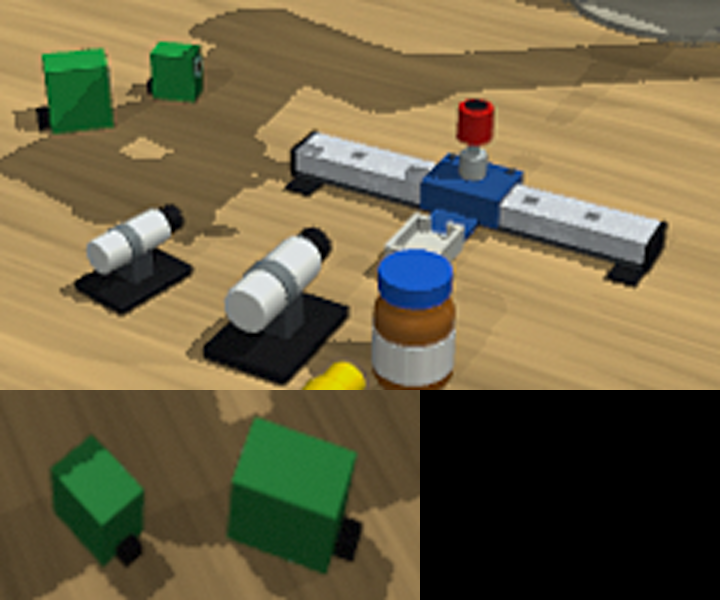

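The crop confirms it. The small block at crop (177,72) is 40x28x46 mm, with its window on the right and its tab on the left. The large white scope at crop (275,285) lies in front of the rail's -y hole, and the jar is on the +y side. Moving over the block, without turning the tool in the first call.

```bash
python3 -m crank '{"hand":[0,0,0,0,0],"translation":[[0,-0.013,0.045],[0,-0.026,0.09],[0,-0.039,0.135],[0,-0.052,0.18],[0,-0.065,0.225]],"dr":[[0,0,0],[0,0,0],[0,0,0],[0,0,0],[0,0,0]]}' 30
python3 -m crank '{"hand":[0,0,0,0,0],"translation":[[0.01,-0.013,0.045],[0.02,-0.026,0.093],[0.03,-0.026,0.093],[0.03,-0.026,0.093],[0.03,-0.026,0.093]],"dr":[[-0.1,0,0],[-0.2,0,0],[-0.3,0,0],[-0.3,0,0],[-0.3,0,0]]}'
python3 - <<'E'
from h import *
im,d,P,c=grab("wrist"); cv2.imwrite("pics/w1.png",im); np.savez("w1.npz",im=im,P=P); s=sensors.observe(); print(s["position"],s["tool_rot"],c["extrinsics"])
hsv=cv2.cvtColor(im,cv2.COLOR_BGR2HSV); H,S,V=[hsv[...,i].astype(int) for i in range(3)]
g=(abs(H-65)<15)&(S>100)
n,lab,st,ce=cv2.connectedComponentsWithStats(g.astype(np.uint8))
for i in range(1,n):
    if st[i,4]>300:
        m=lab==i; q=P[m]; q=q[q[:,2]>0]; zt=np.nanpercentile(q[:,2],90); t=q[abs(q[:,2]-zt)<.005]
        r=cv2.minAreaRect((t[:,:2]*1000).astype(np.float32)); print(ce[i],st[i],r,zt)
E
```

```text
time_s: 0.6
position: [0.4841, -0.2266, 0.2311]
tool_rot: [[-0.0, 1.0, 0.0], [0.0, 0.0, -1.0], [-1.0, -0.0, -0.0]]
ft_force: [0.1, -1.0, -0.4]
grip_width: 0.0856
time_s: 1.1
position: [0.4591, -0.3175, 0.2014]
tool_rot: [[-0.0, 0.956, 0.293], [0.001, 0.293, -0.956], [-1.0, -0.0, -0.001]]
ft_force: [0.3, 0.2, 0.2]
grip_width: 0.0852
[ 0.459364   -0.31728077  0.20179279] [[ 3.40697196e-04  9.55722556e-01  2.94269062e-01]
 [-1.49580369e-04  2.94269124e-01 -9.55722585e-01]
 [-9.99999931e-01  2.81595130e-04  2.43213998e-04]] [[ 9.55936730e-01  2.80385342e-01  8.70001618e-02  4.36793428e-01]
 [ 2.93571678e-01 -9.12185996e-01 -2.85888753e-01 -2.44389816e-01]
 [-7.98686553e-04  2.98832343e-01 -9.54305293e-01  3.44101271e-01]
 [ 0.00000000e+00  0.00000000e+00  0.00000000e+00  1.00000000e+00]]
[322.39824561 220.42163743] [ 306  191   34   56 1710] ((458.0511779785156, -318.3985595703125), (26.967565536499023, 39.53865051269531), 17.959117889404297) 0.04692938973915924
[405.19925743 294.69059406] [ 370  248   70   89 3232] ((545.3720703125, -358.9131774902344), (36.11970138549805, 53.61310958862305), 45.02627944946289) 0.06202327674950857
```

View pics/w1.png

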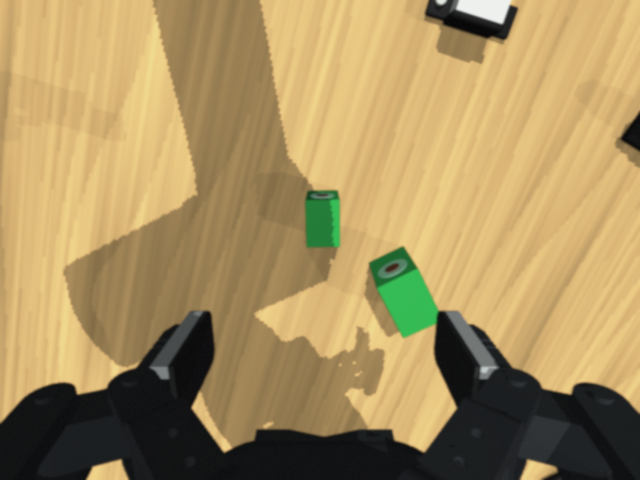

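The wrist view shows the small block at (322,220), window face toward the top of the picture, and the large block at (405,295). The grasp axis agrees to within 1°, so I go down and grip.

```bash
python3 -m crank '{"hand":[0,0,0,0,0],"translation":[[0.045,-0.001,0.001],[0.09,-0.001,0.001],[0.135,-0.001,0.001],[0.16,-0.001,0.001],[0.182,-0.001,0.001]],"dr":[[-0.01,0,0],[-0.01,0,0],[-0.01,0,0],[-0.01,0,0],[-0.01,0,0]]}' 30
python3 -m crank '{"hand":[255,255,255,255,255],"translation":[[0,0,0],[0,0,0],[0,0,0],[0,0,0],[0,0,0]],"dr":[[0,0,0],[0,0,0],[0,0,0],[0,0,0],[0,0,0]]}' 30
python3 -m crank '{"hand":[255,255,255,255,255],"translation":[[0,0,0],[0,0,0],[-0.01,0,0],[-0.03,0,0],[-0.05,0,0]],"dr":[[0,0,0],[0,0,0],[0,0,0],[0,0,0],[0,0,0]]}'
```

```text
time_s: 1.65
position: [0.4588, -0.3181, 0.0184]
tool_rot: [[-0.0, 0.952, 0.305], [0.0, 0.305, -0.952], [-1.0, -0.0, -0.0]]
ft_force: [-0.3, 0.3, -0.2]
grip_width: 0.0854
time_s: 2.15
position: [0.4589, -0.3196, 0.0208]
tool_rot: [[0.002, 0.952, 0.305], [-0.002, 0.305, -0.952], [-1.0, 0.001, 0.002]]
ft_force: [-0.6, 1.5, 7.1]
grip_width: 0.0272
time_s: 2.65
position: [0.4582, -0.3191, 0.0705]
tool_rot: [[-0.0, 0.952, 0.305], [0.0, 0.305, -0.952], [-1.0, -0.0, -0.0]]
ft_force: [0.3, -0.5, -1.5]
grip_width: 0.0274
```

```bash
python3 -m crank '{"hand":[255,255,255,255,255],"translation":[[-0.03,0.024,-0.027],[-0.06,0.048,-0.054],[-0.08,0.071,-0.082],[-0.08,0.095,-0.109],[-0.08,0.119,-0.136]],"dr":[[0.14,0,0],[0.28,0,0],[0.42,0,0],[0.56,0,0],[0.7,0,0]]}'
python3 - <<'E'
from h import *
for n in("scene","side"):
    z=np.load(n+"0.npz"); im,P=z["im"],z["P"]; hsv=cv2.cvtColor(im,cv2.COLOR_BGR2HSV); H,S,V=[hsv[...,i].astype(int) for i in range(3)]
    x,y,zz=P[...,0],P[...,1],P[...,2]
    # rail direction: rail-top points, exclude stage & tray
    m=(abs(zz-.03)<.004)&(S<60)&(abs(x-.517)<.03)&(abs(y-.01)<.17)
    q=(P[m][:,:2]*1000).astype(np.float32); r=cv2.minAreaRect(q); print(n,"rail",r)
    vx,vy,x0,y0=cv2.fitLine(q,cv2.DIST_HUBER,0,.01,.01).ravel(); print("yaw",np.degrees(np.arctan2(-vx*np.sign(vy),abs(vy))))
    m=(zz>.022)&(zz<.036)&(S<60)&(V>90)&(abs(x-.603)<.04)&(abs(y-.013)<.035)
    q=(P[m][:,:2]*1000).astype(np.float32); r=cv2.minAreaRect(q); print("tray",len(q),r)
    m=(abs(H-110)<12)&(S>120)&(abs(zz-.039)<.004)&(abs(x-.52)<.05)&(abs(y-.01)<.06)
    q=(P[m][:,:2]*1000).astype(np.float32); r=cv2.minAreaRect(q); print("stage",len(q),r)
E
```

```text
time_s: 3.15
position: [0.5306, -0.1521, 0.151]
tool_rot: [[0.002, 0.923, -0.386], [-0.001, -0.386, -0.923], [-1.0, 0.002, 0.0]]
ft_force: [0.9, -0.3, -0.5]
grip_width: 0.0275
scene rail ((519.3233642578125, 9.739883422851562), (44.71774673461914, 305.3961181640625), 1.5167392492294312)
yaw 2.0146503
tray 121 ((604.7360229492188, 12.520195007324219), (53.92073440551758, 40.74912643432617), 0.2740509510040283)
stage 268 ((521.8845825195312, 9.882406234741211), (52.62723159790039, 65.63969421386719), 1.3989735841751099)
side rail ((518.1802368164062, 8.1021728515625), (40.08664321899414, 307.1241149902344), 1.5872232913970947)
yaw 2.4671779
tray 182 ((601.8901977539062, 12.847658157348633), (52.930965423583984, 42.171409606933594), 2.33575177192688)
stage 454 ((517.279296875, 8.213830947875977), (52.342437744140625, 63.58544921875), 1.9240607023239136)
```

```bash
python3 -m crank '{"hand":[255,255,255,255,255],"translation":[[0,-0.01,-0.032],[0,-0.02,-0.064],[0,-0.03,-0.096],[0,-0.04,-0.127],[0,-0.05,-0.157]],"dr":[[0.14,0,0],[0.28,0,0],[0.42,0,0],[0.56,0,0],[0.7,0,0]]}'
python3 -m crank '{"hand":[255,255,255,255,255],"translation":[[0,0,0],[0,0,0],[0,0,0],[0,0,0],[0,0,0]],"dr":[[0.14,0,0],[0.28,0,0],[0.42,0,0],[0.44,0,0],[0.44,0,0]]}'
python3 - <<'E'
from h import *
s=sensors.observe(); print(s["position"],s["tool_rot"])
im,d,P,c=grab("wrist"); cv2.imwrite("pics/w2.png",im); np.savez("w2.npz",im=im,P=P)
hsv=cv2.cvtColor(im,cv2.COLOR_BGR2HSV); H,S,V=[hsv[...,i].astype(int) for i in range(3)]
x,y,zz=P[...,0],P[...,1],P[...,2]
def rep(n,m):
    q=(P[m][:,:2]*1000).astype(np.float32)
    if len(q)>4: print(n,len(q),cv2.minAreaRect(q),np.nanpercentile(P[m][:,2],[2,50,98]))
m=(zz>.026)&(zz<.034)&(S<60)&(V>80)&(abs(x-.603)<.04)&(abs(y-.013)<.035); rep("trayrim",m)
g=(abs(H-65)<15)&(S>100)&(zz>.09); rep("block",g)
E
```

```text
time_s: 3.65
position: [0.5434, 0.0122, 0.1501]
tool_rot: [[0.0, 0.457, -0.889], [-0.0, -0.889, -0.457], [-1.0, 0.0, -0.0]]
ft_force: [0.3, -0.5, -0.9]
grip_width: 0.0275
time_s: 4.15
position: [0.5435, 0.0107, 0.1498]
tool_rot: [[0.0, 0.043, -0.999], [-0.0, -0.999, -0.043], [-1.0, 0.0, -0.0]]
ft_force: [0.7, 0.2, -0.9]
grip_width: 0.0277
[0.54352295 0.01074994 0.14980483] [[ 3.59395393e-04  4.33777098e-02 -9.99058680e-01]
 [-1.10175308e-04 -9.99058736e-01 -4.33777519e-02]
 [-9.99999929e-01  1.25661362e-04 -3.54277955e-04]]
trayrim 1457 ((602.874267578125, 11.827664375305176), (51.896610260009766, 40.058101654052734), 2.18799090385437) [0.02780455 0.0300573  0.03156161]
block 9605 ((545.1934814453125, 10.80855941772461), (40.8989143371582, 29.802003860473633), 2.689568281173706) [0.13649031 0.17491213 0.17638619]
```

View pics/w2.png

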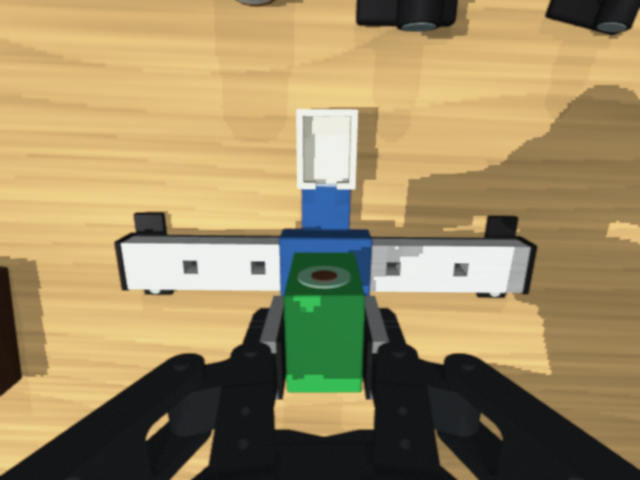

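The wrist view shows the tray at (327,150) with its slot toward the rail, and the block held square with the window facing the camera. The wanted hole is on the right (-y), where the large scope's lens is at (418,15). I move above the tray, stop low and measure again.

```bash
python3 -m crank '{"hand":[255,255,255,255,255],"translation":[[0,0.0007,-0.03],[0,0.0015,-0.0577],[0.03,0.0015,-0.0577],[0.06,0.0015,-0.0577],[0.085,0.0015,-0.0577]],"dr":[[0.004,0,0],[0.006,0,0],[0.006,0,0],[0.006,0,0],[0.006,0,0]]}'
python3 - <<'E'
from h import *
s=sensors.observe(); print(s["position"],s["tool_rot"][:,1])
im,d,P,c=grab("wrist"); np.savez("w3.npz",im=im,P=P); cv2.imwrite("pics/w3.png",im)
i2,_,P2,_=grab("side"); np.savez("s3.npz",im=i2,P=P2)
cv2.imwrite("pics/m3.png",np.hstack([cv2.resize(im[150:450,170:470],(400,400)),cv2.resize(i2[200:320,230:350],(400,400),interpolation=cv2.INTER_CUBIC)]))
hsv=cv2.cvtColor(im,cv2.COLOR_BGR2HSV); H,S,V=[hsv[...,i].astype(int) for i in range(3)]
x,y,zz=P[...,0],P[...,1],P[...,2]
def rep(n,m):
    q=(P[m][:,:2]*1000).astype(np.float32)
    if len(q)>4: print(n,len(q),cv2.minAreaRect(q),np.nanpercentile(P[m],[1,50,99],axis=0).round(4).tolist())
m=(zz>.026)&(zz<.034)&(S<60)&(V>80)&(abs(x-.603)<.04)&(abs(y-.013)<.035); rep("trayrim",m)
g=(abs(H-65)<15)&(S>100)&(zz>.03); t=np.nanpercentile(zz[g],80); rep("blocktop",g&(abs(zz-t)<.003)); rep("front",g&(zz<t-.006))
E
```

```text
time_s: 4.7
position: [0.601, 0.0116, 0.0629]
tool_rot: [[-0.001, 0.037, -0.999], [0.0, -0.999, -0.037], [-1.0, -0.0, 0.001]]
ft_force: [1.0, -0.5, -1.7]
grip_width: 0.0273
[0.60099523 0.01163522 0.06287273] [ 3.73892529e-02 -9.99300752e-01 -2.23468803e-04]
trayrim 1481 ((614.1202392578125, 12.089953422546387), (30.23037338256836, 40.04558563232422), 2.0667407512664795) [[0.6018, -0.0077, 0.0263], [0.6255, 0.0124, 0.03], [0.6295, 0.0321, 0.0315]]
blocktop 7944 ((602.323974609375, 11.555604934692383), (40.9161262512207, 28.91853141784668), 2.267854690551758) [[0.583, -0.0021, 0.0863], [0.6041, 0.0118, 0.0881], [0.6222, 0.0255, 0.0897]]
front 1404 ((583.3972778320312, 11.213769912719727), (79.8986587524414, 41.874515533447266), 2.2616121768951416) [[0.6209, -0.0008, 0.0453], [0.622, 0.0119, 0.0592], [0.6229, 0.0254, 0.0824]]
```

View pics/m3.png

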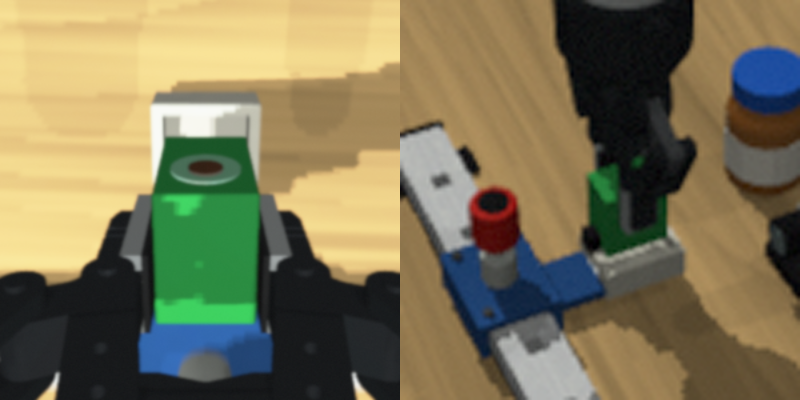

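The block is about 1 mm short in x and well aligned otherwise, with its tab toward the rail. Lowering it.

```bash
python3 -m crank '{"hand":[255,255,255,255,255],"translation":[[0.0,0,-0.0009],[0.008,0,-0.0009],[0.016,0,-0.0009],[0.021,0,-0.0009],[0.0235,0,-0.0009]],"dr":[[0,0,0],[0,0,0],[0,0,0],[0,0,0],[0,0,0]]}'
python3 - <<'E'
from h import *
s=sensors.observe(); print(s["position"],s["ft_force"])
im,d,P,c=grab("wrist")
hsv=cv2.cvtColor(im,cv2.COLOR_BGR2HSV); H,S,V=[hsv[...,i].astype(int) for i in range(3)]
x,y,zz=P[...,0],P[...,1],P[...,2]
g=(abs(H-65)<15)&(S>100)&(zz>.03); t=np.nanpercentile(zz[g],80); m=g&(abs(zz-t)<.003)
print(cv2.minAreaRect((P[m][:,:2]*1000).astype(np.float32)),t, np.nanpercentile(x[g],98))
E
```

```text
time_s: 5.3
position: [0.602, 0.0117, 0.0404]
tool_rot: [[-0.001, 0.035, -0.999], [0.0, -0.999, -0.035], [-1.0, -0.0, 0.001]]
ft_force: [-0.4, -0.1, -1.0]
grip_width: 0.0276
[0.60201422 0.01170076 0.04036311] [-0.41460862 -0.08431836 -1.04403103]
((603.2490844726562, 11.674381256103516), (40.79051971435547, 28.73969268798828), 1.82538902759552) 0.06604091258342772 0.623492631135924
```

```bash
python3 -m crank '{"hand":[255,255,255,120,0],"translation":[[0.001,0,0],[0.002,0,0],[0.002,0,0],[0.002,0,0],[0.002,0,0]],"dr":[[0,0,0],[0,0,0],[0,0,0],[0,0,0],[0,0,0]]}'
python3 -m crank '{"hand":[0,0,0,0,0],"translation":[[0,0,0],[0,0,0],[-0.03,0,0],[-0.07,0,0],[-0.1,0,0.0]],"dr":[[0,0,0],[0,0,0],[0,0,0],[0,0,0],[0,0,0]]}'
python3 -m crank '{"hand":[0,0,0,0,0],"translation":[[0,0,0.0],[0,0,0.03],[0,0,0.058],[0,0,0.058],[0,0,0.058]],"dr":[[0,0,0],[0,0,0],[0,0,0],[0,0,0],[0,0,0]]}'
python3 - <<'E'
from h import *
s=sensors.observe(); print(s["position"],s["ft_force"])
im,d,P,c=grab("wrist"); cv2.imwrite("pics/w4.png",im)
i2,_,P2,_=grab("side")
cv2.imwrite("pics/m4.png",np.hstack([cv2.resize(im,(533,400)),cv2.resize(i2[220:320,240:307],(267,400),interpolation=cv2.INTER_CUBIC)]))
hsv=cv2.cvtColor(im,cv2.COLOR_BGR2HSV); H,S,V=[hsv[...,i].astype(int) for i in range(3)]
x,y,zz=P[...,0],P[...,1],P[...,2]
def rep(n,m):
    q=(P[m][:,:2]*1000).astype(np.float32)
    if len(q)>4: print(n,len(q),cv2.minAreaRect(q),np.nanpercentile(P[m],[1,50,99],axis=0).round(4).tolist())
g=(abs(H-65)<15)&(S>100)&(zz>.02)&(x<.65); t=np.nanpercentile(zz[g],70); rep("block",g&(abs(zz-t)<.003))
rep("rim",(zz>.026)&(zz<.034)&(S<60)&(V>80)&(abs(x-.603)<.04)&(abs(y-.013)<.035))
r=((H<6)|(H>174))&(S>150)&(V>80)&(zz>.06)&(abs(x-.518)<.05); rep("knob",r); rep("ktop",r&(zz>.094))
b=(abs(H-110)<12)&(S>120)&(abs(zz-.039)<.004)&(x<.56); rep("stage",b)
rep("kt2",(zz>.094)&(zz<.106)&(abs(x-.518)<.03)&(abs(y-.01)<.03))
E
```

```text
time_s: 5.85
position: [0.6024, 0.0117, 0.0391]
tool_rot: [[0.001, 0.035, -0.999], [-0.0, -0.999, -0.035], [-1.0, 0.0, -0.001]]
ft_force: [0.5, -0.6, 0.6]
grip_width: 0.0552
time_s: 6.35
position: [0.6025, 0.0116, 0.141]
tool_rot: [[0.001, 0.035, -0.999], [-0.0, -0.999, -0.035], [-1.0, 0.0, -0.001]]
ft_force: [0.2, -0.2, -0.4]
grip_width: 0.0855
time_s: 6.85
position: [0.5443, 0.0096, 0.1387]
tool_rot: [[0.0, 0.035, -0.999], [0.0, -0.999, -0.035], [-1.0, -0.0, -0.0]]
ft_force: [0.6, 0.4, 0.4]
grip_width: 0.0851
[0.54430219 0.00960423 0.13866589] [0.60595947 0.39811952 0.44206619]
block 3457 ((603.1717529296875, 11.58846378326416), (39.699954986572266, 27.081947326660156), 2.2875826358795166) [[0.5843, -0.0017, 0.0625], [0.6044, 0.0116, 0.0641], [0.6228, 0.0249, 0.0657]]
rim 1351 ((602.7550659179688, 11.87695026397705), (51.806785583496094, 40.09836959838867), 1.906528115272522) [[0.5768, -0.0083, 0.0283], [0.6124, 0.013, 0.0301], [0.629, 0.0323, 0.0317]]
knob 1729 ((519.1510620117188, 8.869677543640137), (26.4081974029541, 26.259990692138672), 27.46588706970215) [[0.5065, -0.0035, 0.0753], [0.527, 0.0093, 0.0985], [0.5319, 0.0214, 0.1009]]
ktop 1156 ((519.052978515625, 8.843944549560547), (26.21479034423828, 26.222578048706055), 27.1883487701416) [[0.5064, -0.0037, 0.0944], [0.5234, 0.0093, 0.0991], [0.5317, 0.0215, 0.1011]]
stage 4552 ((519.0043334960938, 8.863338470458984), (50.414451599121094, 64.19510650634766), 1.9310956001281738) [[0.4952, -0.0226, 0.0362], [0.5278, 0.0092, 0.0391], [0.5443, 0.0402, 0.0406]]
kt2 1934 ((518.4690551757812, 8.971427917480469), (27.228940963745117, 27.398792266845703), 7.196295261383057) [[0.5058, -0.0038, 0.0944], [0.5201, 0.009, 0.0995], [0.5315, 0.022, 0.1014]]
```

View pics/m4.png

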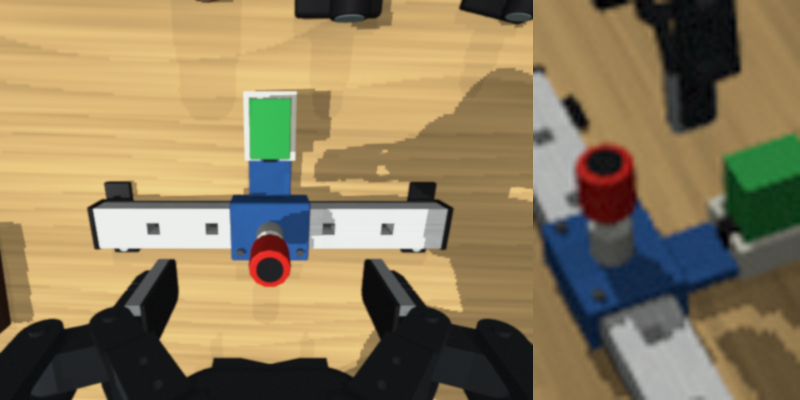

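The block is seated: its top is at 64 mm, its centre is within 0.5 mm of the tray's, and the tab lies in the slot. The knob is at (270,265) in the left panel, with its centre at world (0.5187, 0.009). Next I grip the knob.

```bash
python3 -m crank '{"hand":[0,0,0,0,0],"translation":[[0,0,0.0256],[0,0,0.0256],[0.03,0,0.0256],[0.055,0,0.0256],[0.072,0,0.0256]],"dr":[[0,0,0],[0,0,0],[0,0,0],[0,0,0],[0,0,0]]}' 60
python3 -m crank '{"hand":[255,255,255,255,255],"translation":[[0,0,0],[0,0,0],[0,0,0],[0,0,0],[0,0,0]],"dr":[[0,0,0],[0,0,0],[0,0,0],[0,0,0],[0,0,0]]}' 60
python3 -m crank '{"hand":[255,255,255,255,255],"translation":[[0,0,0],[0,0,0],[0,0,0],[0,0,0],[0,0,0]],"dr":[[0,0,0],[0,0,0],[0,0,0],[0,0,0],[0,0,0]]}' 60
```

```text
time_s: 7.45
position: [0.5192, 0.0088, 0.0651]
tool_rot: [[-0.001, 0.035, -0.999], [0.0, -0.999, -0.035], [-1.0, -0.0, 0.001]]
ft_force: [0.4, 0.2, -0.3]
grip_width: 0.0851
time_s: 7.95
position: [0.5192, 0.0087, 0.0676]
tool_rot: [[0.002, 0.035, -0.999], [-0.0, -0.999, -0.035], [-1.0, 0.0, -0.002]]
ft_force: [2.4, 0.3, 1.3]
grip_width: 0.0265
time_s: 8.45
position: [0.5192, 0.0087, 0.067]
tool_rot: [[0.001, 0.035, -0.999], [-0.0, -0.999, -0.035], [-1.0, 0.0, -0.001]]
ft_force: [4.0, 0.8, 0.0]
grip_width: 0.0262
```

```bash
python3 -m crank '{"hand":[255,255,255,255,255],"translation":[[-0.004,0,0],[-0.008,0,0],[-0.011,0,0],[-0.011,0,0],[-0.011,0,0]],"dr":[[0,0,0],[0,0,0],[0,0,0],[0,0,0],[0,0,0]]}'
python3 - <<'E'
from h import *
s=sensors.observe(); print(s["position"],s["ft_force"],s["grip_width"])
for n in("side","scene"):
    im,d,P,c=grab(n)
    hsv=cv2.cvtColor(im,cv2.COLOR_BGR2HSV); H,S,V=[hsv[...,i].astype(int) for i in range(3)]
    r=((H<6)|(H>174))&(S>150)&(V>80)&(abs(P[...,0]-.519)<.04)&(abs(P[...,1]-.009)<.04)
    print(n,r.sum(),np.nanpercentile(P[r],[2,50,98],axis=0).round(4).tolist())
E
```

```text
time_s: 8.95
position: [0.5191, 0.0087, 0.0776]
tool_rot: [[0.001, 0.035, -0.999], [-0.0, -0.999, -0.035], [-1.0, 0.0, -0.001]]
ft_force: [5.9, 0.3, -5.1]
grip_width: 0.0261
[0.51908724 0.00866797 0.07761168] [ 5.9051397   0.32603773 -5.13574099] 0.02614646901981683
side 18 [[0.5039, 0.0023, 0.1062], [0.5069, 0.0083, 0.1099], [0.5095, 0.0183, 0.1135]]
scene 105 [[0.5219, -0.0006, 0.0827], [0.5303, 0.0112, 0.0983], [0.535, 0.0199, 0.1088]]
```

The spring force of 5.1 N puts the lift at about 16 mm, so the pin is clear. Sliding 50 mm toward rail -y, which is tool +y.

```bash
python3 -m crank '{"hand":[255,255,255,255,255],"translation":[[0,0.005,0],[0,0.012,0],[0,0.02,0],[0,0.028,0],[0,0.035,0]],"dr":[[0,0,0],[0,0,0],[0,0,0],[0,0,0],[0,0,0]]}'
python3 -m crank '{"hand":[255,255,255,255,255],"translation":[[0,0.006,0],[0,0.012,0],[0,0.015,0],[0,0.015,0],[0,0.015,0]],"dr":[[0,0,0],[0,0,0],[0,0,0],[0,0,0],[0,0,0]]}'
python3 - <<'E'
from h import *
s=sensors.observe(); print(s["position"],s["ft_force"],s["grip_width"])
R=np.array([[np.cos(.0345),-np.sin(.0345)],[np.sin(.0345),np.cos(.0345)]])
for n in("wrist","side","scene"):
    im,d,P,c=grab(n)
    if n=="side": a=im
    if n=="wrist": b=im
    hsv=cv2.cvtColor(im,cv2.COLOR_BGR2HSV); H,S,V=[hsv[...,i].astype(int) for i in range(3)]
    Q=(P[...,:2]-[.519,.0089])@R; z=P[...,2]; near=(abs(Q[...,0]-.085)<.06)&(abs(Q[...,1]+.04)<.07)
    for nm,m in(("block",(abs(H-65)<15)&(S>100)&near&(z>.055)),("rim",near&(S<60)&(V>90)&(abs(z-.03)<.004)&(Q[...,0]>.05)&(Q[...,0]<.12)),("stage",(abs(H-110)<12)&(S>120)&(abs(z-.039)<.004)&(abs(Q[...,0])<.03))):
        if m.sum()>20: print(n,nm,m.sum(),cv2.minAreaRect((Q[m]*1000).astype(np.float32)),np.median(z[m]))
cv2.imwrite("pics/m5.png",np.hstack([cv2.resize(b,(533,400)),cv2.resize(a[220:320,240:307],(267,400),interpolation=cv2.INTER_CUBIC)]))
E
```

```text
time_s: 9.55
position: [0.5202, -0.0263, 0.0775]
tool_rot: [[0.0, 0.035, -0.999], [0.001, -0.999, -0.035], [-1.0, -0.001, -0.0]]
ft_force: [5.9, 1.9, -5.5]
grip_width: 0.0266
time_s: 10.05
position: [0.5208, -0.0415, 0.0775]
tool_rot: [[0.0, 0.035, -0.999], [-0.0, -0.999, -0.035], [-1.0, 0.0, -0.0]]
ft_force: [6.2, -1.0, -4.9]
grip_width: 0.0263
[ 0.52075251 -0.04152686  0.07745785] [ 6.18027463 -0.96821835 -4.94810761] 0.026288997908138014
wrist block 7637 ((84.37128448486328, -50.60586166381836), (27.39616584777832, 39.536773681640625), 89.95851135253906) 0.06407253015392819
wrist rim 1865 ((83.87833404541016, -50.468421936035156), (52.26549530029297, 40.17656707763672), 0.033804118633270264) 0.03006696849539045
wrist stage 7289 ((3.7124385833740234, -50.4714241027832), (43.253849029541016, 64.6270980834961), 0.20151761174201965) 0.03907318565774856
side block 290 ((82.95756530761719, -50.415382385253906), (27.192811965942383, 39.98891830444336), 89.98108673095703) 0.06519173921338944
side rim 84 ((82.98177337646484, -50.45586395263672), (52.38736343383789, 40.31932067871094), 0.3501925766468048) 0.031195964544635135
side stage 495 ((-2.0240230560302734, -50.872554779052734), (64.23645782470703, 52.72214126586914), 89.4721450805664) 0.04055900940604229
scene block 171 ((87.29124450683594, -49.876319885253906), (42.98627853393555, 28.91067123413086), 1.738065242767334) 0.06314678337142099
scene rim 92 ((84.52977752685547, -49.9852180480957), (57.27715301513672, 41.338863372802734), 1.1717925071716309) 0.029196606060299835
scene stage 228 ((1.7818622589111328, -49.82004928588867), (53.81352233886719, 65.9111328125), 3.2022705078125) 0.03837872095403899
```

View pics/m5.png

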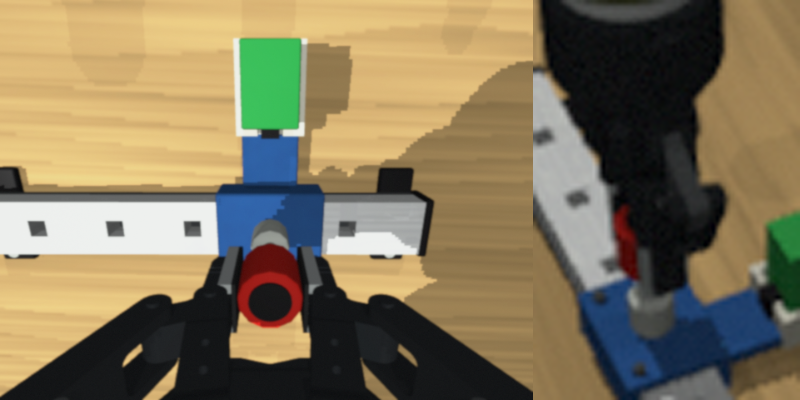

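The wrist view shows the knob held at (270,295), one hole remaining to the right of the stage, and the block still seated. The stage reads -50.4 mm, so I push the pin down.

```bash
python3 -m crank '{"hand":[255,255,255,255,255],"translation":[[0.003,0,0],[0.006,0,0],[0.009,0,0],[0.012,0,0],[0.014,0,0]],"dr":[[0,0,0],[0,0,0],[0,0,0],[0,0,0],[0,0,0]]}'
python3 -m crank '{"hand":[255,255,255,255,255],"translation":[[0.001,0,0],[0.002,0,0],[0.003,0,0],[0.004,0,0],[0.004,0,0]],"dr":[[0,0,0],[0,0,0],[0,0,0],[0,0,0],[0,0,0]]}'
```

```text
time_s: 10.7
position: [0.5208, -0.0414, 0.0639]
tool_rot: [[0.001, 0.035, -0.999], [-0.0, -0.999, -0.035], [-1.0, 0.0, -0.001]]
ft_force: [4.4, -1.8, 3.2]
grip_width: 0.0263
time_s: 11.2
position: [0.5209, -0.0414, 0.0617]
tool_rot: [[0.002, 0.035, -0.999], [-0.001, -0.999, -0.035], [-1.0, 0.001, -0.002]]
ft_force: [-0.1, -1.2, 20.0]
grip_width: 0.0266
```

```bash
python3 -m crank '{"hand":[255,255,255,255,255],"translation":[[0,0,0],[0,0,0],[0,0,0],[0,0,0],[0,0,0]],"dr":[[0,0,0],[0,0,0],[0,0,0],[0,0,0],[0,0,0]]}'
python3 - <<'E'
from h import *
R=np.array([[np.cos(.0345),-np.sin(.0345)],[np.sin(.0345),np.cos(.0345)]])
ims=[]
for n in("wrist","side","scene"):
    im,d,P,c=grab(n); ims.append(im)
    hsv=cv2.cvtColor(im,cv2.COLOR_BGR2HSV); H,S,V=[hsv[...,i].astype(int) for i in range(3)]
    Q=(P[...,:2]-[.519,.0089])@R; z=P[...,2]; near=(abs(Q[...,0]-.085)<.06)&(abs(Q[...,1]+.04)<.07)
    red=((H<6)|(H>174))&(S>150)&(V>60)&(abs(Q[...,0])<.03)&(abs(Q[...,1]+.05)<.03)
    if red.sum(): print(n,"red z",np.nanpercentile(z[red],[2,50,90,98]).round(4))
    for nm,m in(("block",(abs(H-65)<15)&(S>100)&near&(z>.055)),("rim",near&(S<60)&(V>90)&(abs(z-.03)<.004)&(Q[...,0]>.05)&(Q[...,0]<.12))):
        if m.sum()>20: print(n,nm,m.sum(),cv2.minAreaRect((Q[m]*1000).astype(np.float32)),np.median(z[m]))
cv2.imwrite("pics/m6.png",np.hstack([cv2.resize(i,(400,300)) for i in (ims[0],ims[2])]))
print(sensors.observe()["ft_force"])
E
```

```text
time_s: 11.7
position: [0.521, -0.0414, 0.0617]
tool_rot: [[0.003, 0.035, -0.999], [-0.001, -0.999, -0.035], [-1.0, 0.001, -0.003]]
ft_force: [1.1, -0.5, 19.1]
grip_width: 0.0267
wrist red z [0.0692 0.092  0.0935 0.0942]
wrist block 9433 ((84.37664031982422, -50.43073272705078), (27.45890235900879, 39.57341766357422), 89.94525146484375) 0.06403696155448055
wrist rim 2016 ((83.78577423095703, -50.267921447753906), (40.21234130859375, 52.05875778198242), 89.9400405883789) 0.030106501731855542
side red z [0.0691 0.0896 0.0956 0.0973]
side block 285 ((82.91712951660156, -50.55388641357422), (28.367887496948242, 40.235389709472656), 89.99446868896484) 0.0653064652110732
side rim 88 ((82.75904083251953, -50.37261962890625), (39.57107162475586, 53.43581008911133), 87.57501983642578) 0.031237841891604723
scene red z [0.0676 0.0831 0.0929 0.094 ]
scene block 173 ((86.21710205078125, -49.60162353515625), (30.393400192260742, 43.2974853515625), 88.5505142211914) 0.0629910775526924
scene rim 94 ((86.87116241455078, -49.92924880981445), (57.709163665771484, 41.40993118286133), 0.5636084079742432) 0.02902028215382868
[ 0.2356558  -0.82049837 19.3015766 ]
```

View pics/m6.png

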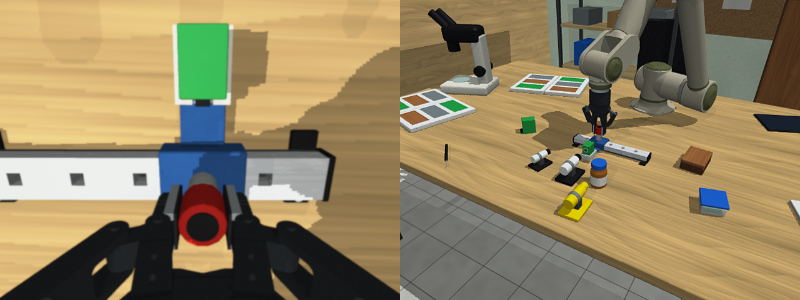

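The knob top is at 93 mm, which is fully home. The stage is at -50.3 mm in front of the large white scope, the block is seated, and the bystanders stand where they were. Handing in.

```bash
python3 -c "
from rig import env; print(env.close_job())"
```

```text
the job is handed in; nothing more can be done
None
```

I set the small green block in the tray with its tab in the slot and let go. Then I pulled the knob up, slid the stage to the -50 mm hole in front of the large white microscope, and pressed the pin home. I handed the job in at about 12 s of the 51 s allowed, still holding the knob down; the hand-in gave no verdict.

Last checks before handing in:
- **Stage:** the wrist camera put it at about -50.3 mm; the side and scene cameras agreed to within about 0.5 mm.
- **Pin:** the knob top was at about 93 mm in the wrist and scene views, which is fully home, against a steady push of about 19 N. The side camera's upper knob readings were a few millimetres higher, at 96–97 mm. It also read the block and tray rim about 1 mm high, so I trusted the other two and the arm's own travel.
- **Block:** its top was at 64 mm and its centre within about 0.6 mm of the tray's in the wrist view, with the tab in the slot.
- **Bystanders:** the jar, the wooden box and the tub looked unmoved in the last picture; I did not measure their positions again.

No check failed.

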